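# Load the counter display rack in series order

### The arm

A 6-joint arm with a two-finger parallel gripper is mounted at the origin on the work surface. World frame = base frame: x ahead of the robot, y to its left, z up, the work surface at z = 0. Lengths are in m, angles in degrees, forces in N, time in s.
With the tool pointing down it reaches from about 0.35 to 0.975 m from the base axis. Payload 17.4 kg.
Tool frame: the origin (TCP) lies at the very end of the fingers, on their centre line; the grasp point (between the pads) lies 19 mm behind it (ctrl.grip_depth is the distance from the TCP to the grasp point, in m); x points along the fingers, z is the direction in which the jaws open and shut, and the axes are right-handed (so a half turn about x gives the same grasp; the last joint's range is limited). The gripper opens to 85 mm and grips with 20 to 120 N. Pads are 22 mm wide; open, the fingers measure 114 mm over their backs; the gripper's body (76 mm by 85 mm) begins 54 mm behind the grasp point. The pads swing forward as they close: fully open they stand 13 mm farther back than shut.
Start: joints at [61.891, 6.646, 82.598, -0, 90.757, -2.166], TCP at [0.295, 0.607, 0.231] pointing down, gripper open.
Joint ranges: [-162.19, 162.19], [-47.58, 125.68], [4.15, 143.07], [-65.23, 245.23], [0.69, 171.88], [-170.13, 170.13]. Speed limits (degrees/s): [108.29, 108.29, 127.2, 180, 180, 180].

### API

Orientations are given as a 3x3 rotation matrix whose columns are the frame's x, y, z axes.
In Python, from bench import ctrl, optics, workorder gives the robot as it stands.
- The arm moves only by the tool jog_arm, never from a script. Its argument "series" is a list of rows, each a list of 3 entries, a list of its own where there are three numbers: the shift along the tool's x, y, z in m, then the turn about the tool's x in degrees, then the opening in per cent of the stroke, from 0 (shut) to 100 (fully open). In form: [[[tx, ty, tz], roll, jaw], ...]. A call has exactly 8 rows; each row shifts and turns the commanded pose from where the row before left it, along the tool's axes as they then stand; what a row does not reach is not made up. A row lasts 1/8 s, in which the tool goes at most 62.5 mm and 10.7 degrees, less where a joint would pass 70% of its speed; a pose out of reach is approached as far as the arm can. A call with a gripper value outside its range is refused whole. The fingers move at their own pace and stop on an object; the grip force is fixed at half the most. Time passes only in rows, so rows that do not move let the fingers close, or fill a call up. It gives the time, the measured TCP pose, the force and the opening at its end, in the units of the state.
- ctrl.get_state(): the state, without advancing time (a new reading comes with each control period).
- optics.capture(name): name is "side" or "top"; returns a dict with "frame" (480x640x3 uint8, blue, green, red), "z_map" (480x640 float32, m along the optical axis (not along the pixel's ray), 0 where there is no reading), "fx", "fy", "cx", "cy" (pixels), "dist_coeffs" ([k1, k2, p1, p2, k3] as OpenCV has them; the pictures are not rectified), "R" (3x3) and "t" (3): a world point X has camera coordinates R X + t. Camera axes: x right, y down, z forward; pixel columns grow to the right and rows downward; lengths in m; the calibration is good to about 2 mm. A picture is of the moment at which its call begins.
- workorder.sign_off(): hands the job in, once; it reports no verdict.
The state is a dict: "time": time; "q": joint angles; "joint_vel": joint speeds; "effort": joint torques, N m; "tool_pos": TCP position; "orientation": TCP orientation; "wrist_force": force on the tool from outside, world axes, zero at the start; "ft_torque": the same for the moment, N m; "opening": finger opening in m.
Only numpy, scipy, OpenCV 4.12 (cv2) and the standard library are available. Lean on these libraries where they do the work, as an engineer would, in place of code of your own. Each camera call takes 0.05 s, during which the arm holds its last target. There are 200 camera calls.

### The job

Move the four paint containers, one at a time, from the row of grey stock trays into the four pockets of the wooden display rack, keeping their row order and starting at the rack's miniature-easel end: the container from the leftmost tray (seen from the robot) goes in the pocket at the easel's end, the next one beside it, and so on. Keep them upright, and leave each one standing on its pocket's floor.

Things in the scene. Friction and masses are not known exactly. Their poses are not given: they have to be found in the camera images.
- tall: tall slim white plastic bottle with paper label and narrow black cap: round body 40 mm in diameter and 85 mm high, sloping shoulder to 95 mm, cap 26 mm in diameter up to 115 mm; about 140 g. Origin at the centre of its underside, z up along its axis.
- squat: squat white plastic paint jar, 54 mm in diameter and 60 mm high, the top 14 mm being its equally wide black lid; about 160 g. Origin at the centre of its underside, z up along its axis.
- square: square white plastic bottle, 44 x 44 mm and 80 mm high (flat sides facing its x and y axes), with a round black cap 28 mm in diameter up to 98 mm; about 150 g. Origin at the centre of its underside, z up along its axis.
- cone: cone-shaped white ink bottle: foot 56 mm in diameter and 16 mm high, narrowing to 28 mm at 46 mm, with a round black cap 36 mm in diameter from 46 to 74 mm high, where it can be gripped; about 120 g. Origin at the centre of its underside, z up along its axis.
- tray_tall: grey open square stock tray, fixed, 70 x 70 x 20 mm outside, walls and floor 3 mm, on a 10 mm board; the tall slim bottle starts in it, so it marks that container's place in the starting row. Four trays in a straight row, 74 mm apart, in any order. Origin: centre of its underside
- tray_squat: grey open square stock tray, fixed, 70 x 70 x 20 mm outside, walls and floor 3 mm, on a 10 mm board; the squat jar starts in it, so it marks that container's place in the starting row. Four trays in a straight row, 74 mm apart, in any order. Origin: centre of its underside
- tray_square: grey open square stock tray, fixed, 70 x 70 x 20 mm outside, walls and floor 3 mm, on a 10 mm board; the square bottle starts in it, so it marks that container's place in the starting row. Four trays in a straight row, 74 mm apart, in any order. Origin: centre of its underside
- tray_cone: grey open square stock tray, fixed, 70 x 70 x 20 mm outside, walls and floor 3 mm, on a 10 mm board; the cone-shaped bottle starts in it, so it marks that container's place in the starting row. Four trays in a straight row, 74 mm apart, in any order. Origin: centre of its underside
- rack: brown wooden rack, fixed, 302 mm long (its y) by 82 mm deep (its x), beside the tray row, left or right of it. Four open-topped pockets, 68 mm (y) by 70 mm (x) inside, centres at x = 0, y = -111, -37, 37, 111 mm; pocket floor 12 mm, wall tops 28 mm above the origin; walls 6 mm thick. Origin: centre of its underside, on the counter. y is roughly world y
- easel: miniature wooden easel with a blank white canvas, fixed, 80 mm wide, 155 mm high, behind one end pocket of the rack (115 mm from its centre line, away from the robot); a fixed white pot of brushes, 155 mm high, stands likewise behind the other end. Which end is which varies. Origin: centre of its foot, on the counter

How it is judged:
By the outcome, as a careful person would: the job done as asked, in the order asked, and still so for the second after the job is handed in, with the robot touching nothing.
It also fails if it takes over 120 s, if anything falls off the work surface, if the arm or the gripper's body presses on something with over 40 N, if the wrist force passes 120 N, or if a joint passes its speed limit or range.

## Working session

There is one attempt and no reset: what is moved stays moved. The work goes in short steps, Python scripts to look and compute and a tool call to move; the robot and the scene stay as the last step left them, time stands still between calls to the robot, and variables do not carry over. Pictures are saved under pics/ and viewed, about 12 in all and at most 16, crops included, and the job is handed in when it is done.

Besides the shell and the picture viewer there is one more tool, called after "Emit:" by a JSON object that holds its "api" and its "payload", one argument or row to a line. jog_arm: Moves the arm, as the interface text tells. Its arguments: {"type":"object","properties":{"series":{"type":"array","items":{"type":"array"}}},"required":["series"]}

```bash
mkdir -p pics; ls; python3 - <<'E'
from bench import ctrl, optics, workorder
import cv2,numpy as np
s=ctrl.get_state(); print(s, ctrl.grip_depth)
for n in("top","side"):
    c=optics.capture(n); cv2.imwrite(f"pics/{n}0.png",c["frame"])
    np.savez(f"pics/{n}0.npz",**c)
    print(n,c["fx"],c["cx"],c["cy"],c["dist_coeffs"],c["R"],c["t"])
E
```

```text
pics
{'time': 0.0, 'q': array([ 6.18917388e+01,  6.67322241e+00,  8.26357177e+01,  9.76851308e-05,
        9.07562931e+01, -2.16590758e+00]), 'joint_vel': array([-0.02499058,  0.01024968,  0.10796522,  0.039525  ,  0.12001866,
       -0.00622448]), 'effort': array([-2.20860398e-03, -7.31981492e+01, -6.32487774e+01,  5.61212414e-05,
        6.32941999e-03,  2.30968652e-05]), 'tool_pos': array([0.29520884, 0.60681041, 0.2305731 ]), 'orientation': array([[-5.37911024e-04, -8.99234642e-01,  4.37466306e-01],
       [-1.00344990e-03,  4.37466635e-01,  8.99234083e-01],
       [-9.99999352e-01,  4.47324035e-05, -1.13765504e-03]]), 'wrist_force': array([-0.34001604, -0.04215101, -0.58134386]), 'ft_torque': array([-0.00047705,  0.03064074,  0.00943183]), 'opening': 0.08530066054582151} 0.0187
top 449.53147733442125 329.0321495976047 246.28120474740751 [0.03907861 0.         0.         0.         0.        ] [[-0.00548441 -0.99927902  0.03756815]
 [-0.99919223  0.00398057 -0.03998814]
 [ 0.03980977 -0.03775711 -0.99849366]] [-0.01825003  0.59084273  0.92111499]
side 462.74669020688185 314.92444489818655 238.22430820142068 [-0.08824165  0.          0.          0.          0.        ] [[ 0.98948384 -0.14407828  0.01277439]
 [-0.07645661 -0.59595416 -0.79937039]
 [ 0.12278486  0.7899874  -0.60070274]] [-0.575649    0.08948152  0.93676216]
```

View pics/top0.png

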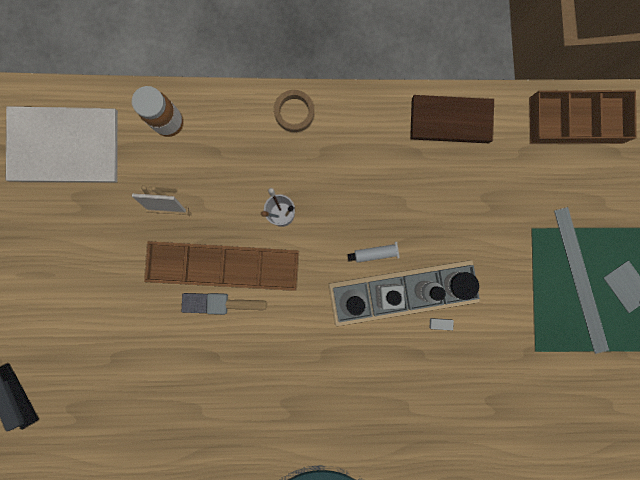

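View pics/side0.png

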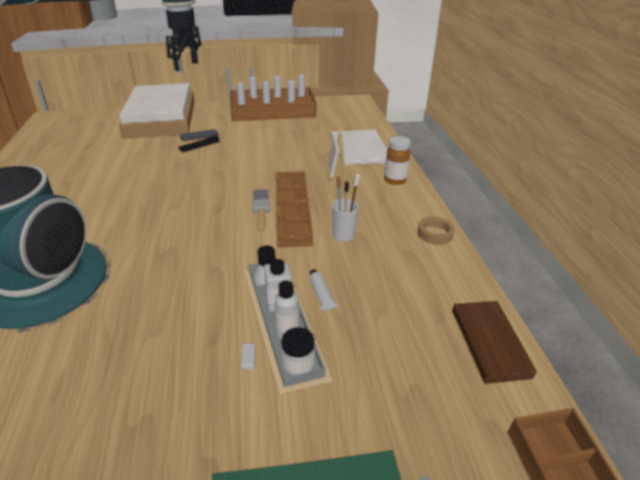

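The top view shows the tray row, left to right: cone (355,303), square (393,297), tall (434,292), squat (464,287). The rack spans (147-298, 242-290). The easel is at its left end (160,203) and the brush pot at (279,210). So the cone goes in the leftmost (+y) pocket.

```bash
cat > h.py <<'E'
import numpy as np, cv2
def cloud(c):
    z=c["z_map"]; v,u=np.mgrid[:480,:640]
    K=np.array([[c["fx"],0,c["cx"]],[0,c["fy"],c["cy"]],[0,0,1]],float)
    n=cv2.undistortPoints(np.stack([u,v],-1).reshape(-1,1,2).astype(float),K,c["dist_coeffs"]).reshape(480,640,2)
    P=np.dstack([n*z[...,None],z])
    W=(P-c["t"])@c["R"]; W[z==0]=np.nan
    return W
def circ(W,m):
    (x,y),r=cv2.minEnclosingCircle(W[m][:,:2].astype(np.float32)); return np.round([x,y,2*r,*np.median(W[m],0)],4),m.sum()
def rect(W,m):
    p=W[m][:,:2].astype(np.float32)*1000
    return cv2.minAreaRect(p)
E
python3 - <<'E'
from h import *
for n in("top","side"):
    W=cloud(dict(np.load(f"pics/{n}0.npz"))); X,Y,Z=W.transpose(2,0,1)
    C={"top":{"cone":(355,303),"square":(393,297),"tall":(437,293),"squat":(464,287)},"side":{"cone":(266,254),"square":(277,267),"tall":(286,289),"squat":(298,340)}}[n]
    H=dict(cone=.087,square=.111,tall=.128,squat=.073)
    for k,(u,v) in C.items():
        m=(np.abs(Z-H[k])<.006)&(np.hypot(X-X[v,u],Y-Y[v,u])<.035)
        print(n,k,W[v,u].round(3),circ(W,m))
        if k=="square":
            m2=(np.abs(Z-.093)<.005)&(np.hypot(X-X[v,u],Y-Y[v,u])<.04); print(rect(W,m2),m2.sum())
    t=lambda a,b,r:(Z>a)&(Z<b)&(X>r[0])&(X<r[1])&(Y>r[2])&(Y<r[3])
    m=t(.02,.036,(.3,.65,.03,.5));print("rackwall",rect(W,m),m.sum())
    if n=="top": 
        print([W[v,u].round(3) for u,v in [(147,242),(298,248),(296,290),(145,283),(240,266),(280,268),(200,350),(332,283),(474,263),(479,301),(337,325)]])
        m=t(.024,.035,(.3,.65,-.4,.05));print("traytop",rect(W,m),m.sum())
        m=t(.007,.035,(.3,.65,-.4,.05));print("board",rect(W,m),m.sum())
c=cv2.imread("pics/top0.png")[220:340,120:500]; cv2.imwrite("pics/crop0.png",cv2.resize(c,(760,240),interpolation=2))
E
```

```text
top cone [ 0.48  -0.067  0.089] (array([ 0.4742, -0.0694,  0.0356,  0.4741, -0.0691,  0.087 ]), np.int64(279))
top square [ 0.492 -0.135  0.112] (array([ 0.4902, -0.1383,  0.0279,  0.4904, -0.1378,  0.1115]), np.int64(178))
((490.4839172363281, -138.11598205566406), (43.90423583984375, 43.8417854309082), 3.8032913208007812) 349
top tall [ 0.5   -0.213  0.129] (array([ 0.4992, -0.2156,  0.0262,  0.5001, -0.2151,  0.1283]), np.int64(161))
top squat [ 0.508 -0.282  0.072] (array([ 0.5107, -0.2835,  0.0535,  0.51  , -0.2829,  0.0734]), np.int64(606))
rackwall ((541.5974731445312, 192.52828979492188), (174.5838165283203, 313.3744201660156), 10.562644958496094) 1922
[array([0.6  , 0.342, 0.031]), array([ 0.588,  0.044, -0.   ]), array([0.501, 0.047, 0.023]), array([ 0.517,  0.357, -0.   ]), array([0.551, 0.162, 0.013]), array([0.546, 0.08 , 0.012]), array([ 0.379,  0.245, -0.003]), array([ 0.515, -0.027,  0.011]), array([ 0.555, -0.33 , -0.004]), array([ 0.475, -0.333,  0.012]), array([ 0.428, -0.037,  0.009])]
traytop ((513.8421630859375, -137.44354248046875), (148.72134399414062, 373.51055908203125), 1.656151294708252) 1422
board ((510.9471130371094, -142.15414428710938), (264.7803955078125, 365.9972839355469), 19.810789108276367) 4850
side cone [ 0.475 -0.078  0.087] (array([ 0.4741, -0.0684,  0.0382,  0.4747, -0.0717,  0.0876]), np.int64(200))
side square [ 0.491 -0.149  0.113] (array([ 0.4909, -0.1382,  0.029 ,  0.4902, -0.1414,  0.1114]), np.int64(162))
((491.1911315917969, -137.847412109375), (43.48503112792969, 44.62477111816406), 3.7498528957366943) 278
side tall [ 0.5   -0.225  0.13 ] (array([ 0.5003, -0.2161,  0.0278,  0.4997, -0.2182,  0.1285]), np.int64(175))
side squat [ 0.512 -0.285  0.074] (array([ 0.5105, -0.2828,  0.0561,  0.5113, -0.2863,  0.0745]), np.int64(764))
rackwall ((541.7727661132812, 192.59375), (167.9525146484375, 310.6166687011719), 9.41706371307373) 1173
```

View pics/crop0.png

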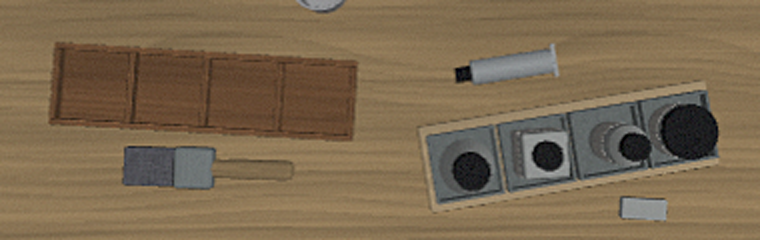

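Both cameras agree on the containers to within 1 mm. The wall mask for the rack took in other objects, so I'll fit the rack alone.

```bash
python3 - <<'E'
from h import *
for n in("top","side"):
    W=cloud(dict(np.load(f"pics/{n}0.npz"))); X,Y,Z=W.transpose(2,0,1)
    m=((Z>.006)&(Z<.04)&(X>.45)&(X<.64)&(Y>.02)&(Y<.4)).astype(np.uint8)
    m=cv2.morphologyEx(m,cv2.MORPH_OPEN,np.ones((3,3),np.uint8)) if n=="top" else m
    k,L,S,c=cv2.connectedComponentsWithStats(m,connectivity=4); i=1+S[1:,4].argmax()
    mm=L==i; print(n,rect(W,mm),S[i])
    # model fit of wall/floor heights
    from scipy.optimize import differential_evolution
    R=(X>.4)&(X<.66)&(Y>0)&(Y<.42)&(Z>-.01)&(Z<.04)
    P=W[R]
    def cost(p):
        a=np.radians(p[2]); d=P[:,:2]-p[:2]
        lx=d@[np.cos(a),np.sin(a)]; ly=d@[-np.sin(a),np.cos(a)]
        ins=(abs(lx)<.041)&(abs(ly)<.151)
        yy=abs((ly+148)%.074-0) 
        pk=(abs(lx)<.035)&(np.min([abs(ly-q) for q in(-.111,-.037,.037,.111)],0)<.034)
        h=np.where(ins,np.where(pk,.012,.028),0)
        return np.minimum(abs(P[:,2]-h),.012).mean()
    r=differential_evolution(cost,[(.52,.57),(.16,.23),(-10,10)],seed=1,maxiter=60); print(r.x,r.fun)
    a=np.radians(r.x[2]); print([ (r.x[:2]+q*np.array([-np.sin(a),np.cos(a)])).round(4) for q in(.111,.037,-.037,-.111)])
    mt=(Z>.05)&(Z<.18)&(X>.6)&(X<.75)&(Y>0)&(Y<.42); print(np.nanmin(X[mt]))
E
```

```text
top ((551.6788330078125, 196.1778564453125), (304.54534912109375, 82.01140594482422), 86.20539855957031) [ 144  241  155   50 6194]
[ 0.55188343  0.19638548 -3.78347474] 0.0020551906127345607
[array([0.5592, 0.3071]), array([0.5543, 0.2333]), array([0.5494, 0.1595]), array([0.5446, 0.0856])]
0.629395070730505
side ((551.3195190429688, 196.09890747070312), (307.12335205078125, 82.08590698242188), 86.33831024169922) [ 275  171   38   76 2490]
[ 0.5511454   0.1956713  -3.58191651] 0.002875164189976335
[array([0.5581, 0.3065]), array([0.5535, 0.2326]), array([0.5488, 0.1587]), array([0.5442, 0.0849])]
0.6294068088446853
```

Emit:
{"api": "jog_arm", "payload": {
  "series": [
    [[0,0,0],10,100],
    [[0,0,0],10,100],
    [[0,0,0],10,100],
    [[0,0,0],10,100],
    [[0,0,0],10,100],
    [[0,0,0],10.3,100],
    [[0,-0.05,0.01],0,100],
    [[0,-0.05,0.01],0,100]
  ]
}}

```text
time: 1.1
tool_pos: [0.3218, 0.5074, 0.2305]
orientation: [[-0.001, -0.066, 0.998], [-0.001, 0.998, 0.066], [-1.0, -0.001, -0.001]]
wrist_force: [2.0, 0.2, 1.4]
opening: 0.0854
```

```bash
cat > d.py <<'E'
import sys,numpy as np
from bench import ctrl
def delta(*g):
    s=ctrl.get_state(); R=np.array(s["orientation"]); p=s["tool_pos"]
    print("t",s["time"],"pos",p.round(4),"psi",np.degrees(np.arctan2(R[1,2],R[0,2])).round(2),"open",round(s["opening"],4),"F",s["wrist_force"].round(1))
    if g: print("delta tool",(R.T@(np.array(g)-p)).round(4),"x axis",R[:,0].round(3))
if __name__=="__main__": delta(*map(float,sys.argv[1:]))
E
python3 d.py .4742 -.069 .15
```

```text
t 1.1 pos [0.3218 0.5074 0.2305] psi 3.8 open 0.0854 F [2.  0.2 1.4]
delta tool [ 0.081  -0.5851  0.1139] x axis [-0.001 -0.001 -1.   ]
```

Emit:
{"api": "jog_arm", "payload": {
  "series": [
    [[0,-0.05,0.01],0,100],
    [[0.01,-0.055,0.01],0,100],
    [[0.01,-0.055,0.01],0,100],
    [[0.01,-0.055,0.01],0,100],
    [[0.01,-0.055,0.01],0,100],
    [[0.01,-0.055,0.01],0,100],
    [[0.01,-0.055,0.01],0,100],
    [[0.01,-0.055,0.01],0,100]
  ]
}}

```text
time: 2.1
tool_pos: [0.4301, 0.0779, 0.161]
orientation: [[0.0, -0.066, 0.998], [0.0, 0.998, 0.066], [-1.0, 0.0, 0.0]]
wrist_force: [0.5, 0.5, 0.1]
opening: 0.0853
```

Emit:
{"api": "jog_arm", "payload": {
  "series": [
    [[0.01,-0.055,0.01],0,100],
    [[0,-0.045,0.012],0,100],
    [[0,-0.035,0.008],0,100],
    [[0,-0.015,0.004],0,100],
    [[0,0,0],0,100],
    [[0,0,0],0,100],
    [[0,0,0],0,100],
    [[0,0,0],0,100]
  ]
}}

```text
time: 3.1
tool_pos: [0.4738, -0.0672, 0.1514]
orientation: [[0.0, -0.066, 0.998], [0.0, 0.998, 0.066], [-1.0, 0.0, 0.0]]
wrist_force: [0.5, -0.2, 0.2]
opening: 0.0858
```

```bash
python3 d.py .4742 -.069 .052
```

```text
t 3.1 pos [ 0.4738 -0.0672  0.1514] psi 3.81 open 0.0858 F [ 0.5 -0.2  0.2]
delta tool [ 0.0994 -0.0019  0.0002] x axis [ 0.  0. -1.]
```

Emit:
{"api": "jog_arm", "payload": {
  "series": [
    [[0.025,-0.002,0],0,100],
    [[0.03,0,0],0,100],
    [[0.025,0,0],0,100],
    [[0.0145,0,0],0,100],
    [[0.005,0,0],0,100],
    [[0,0,0],0,40],
    [[0,0,0],0,20],
    [[0,0,0],0,0]
  ]
}}

```text
time: 4.1
tool_pos: [0.4745, -0.0698, 0.0526]
orientation: [[0.001, -0.065, 0.998], [-0.0, 0.998, 0.065], [-1.0, -0.0, 0.001]]
wrist_force: [-2.1, 0.6, 6.7]
opening: 0.0348
```

Emit:
{"api": "jog_arm", "payload": {
  "series": [
    [[0,0,0],0,0],
    [[0,0,0],0,0],
    [[0,0,0],0,0],
    [[-0.01,0,0],0,0],
    [[-0.02,0,0],0,0],
    [[-0.02,0,0],0,0],
    [[-0.015,0,0],0,0],
    [[0,0,0],0,0]
  ]
}}

```text
time: 5.1
tool_pos: [0.4746, -0.0699, 0.1181]
orientation: [[0.002, -0.066, 0.998], [-0.0, 0.998, 0.066], [-1.0, -0.001, 0.002]]
wrist_force: [0.1, -0.9, -0.8]
opening: 0.0344
```

```bash
python3 d.py .5587 .3068 .117; python3 - <<'E'
from bench import optics
import cv2
cv2.imwrite("pics/s1.png",cv2.resize(optics.capture("side")["frame"][120:420,150:470],(640,600)))
E
```

```text
t 5.1 pos [ 0.4746 -0.0699  0.1181] psi 3.76 open 0.0344 F [ 0.1 -0.9 -0.8]
delta tool [0.0011 0.3704 0.1086] x axis [ 0.002 -0.    -1.   ]
```

View pics/s1.png

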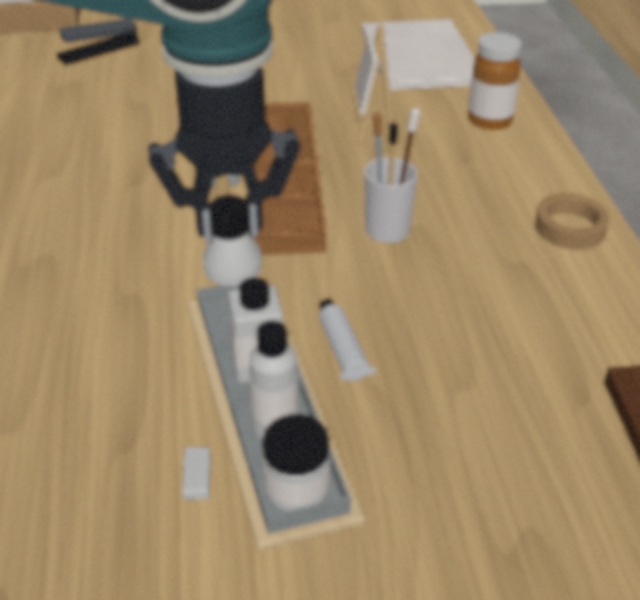

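Image: the cone is held upright by its cap. The finger linkage flares wide (150–300 px), so I'll check its clearance to the easel and pot before moving.

```bash
python3 - <<'E'
from h import *
from bench import optics
W0=cloud(dict(np.load("pics/top0.npz")));W1=cloud(dict(np.load("pics/side0.npz")))
G=cloud(optics.capture("side")).reshape(-1,3)
A=np.vstack([W0.reshape(-1,3),W1.reshape(-1,3)])
for a in np.arange(.04,.3,.02):
    z=(A[:,2]>a)&(A[:,2]<a+.02)&(A[:,0]>.6)&(A[:,0]<.73)
    e=A[z&(A[:,1]>.24)&(A[:,1]<.4)]; p=A[z&(A[:,1]>0)&(A[:,1]<.2)]
    g=G[(G[:,2]>a)&(G[:,2]<a+.02)&(abs(G[:,0]-.4746)<.12)&(abs(G[:,1]+.07)<.06)]
    f=lambda q:(len(q),*(np.percentile(q,[1,99],axis=0)[:,:2].round(3).tolist() if len(q) else ()))
    print(round(a,2),"easel",f(e),"pot",f(p),"grip",f(g))
E
```

```text
0.04 easel (276, [0.654, 0.259], [0.705, 0.339]) pot (293, [0.631, 0.049], [0.685, 0.105]) grip (5, [0.469, -0.121], [0.469, -0.116])
0.06 easel (231, [0.659, 0.262], [0.702, 0.336]) pot (503, [0.63, 0.049], [0.687, 0.107]) grip (16, [0.45, -0.128], [0.475, -0.078])
0.08 easel (251, [0.663, 0.262], [0.699, 0.335]) pot (192, [0.63, 0.049], [0.687, 0.106]) grip (288, [0.449, -0.129], [0.51, -0.067])
0.1 easel (263, [0.667, 0.261], [0.696, 0.335]) pot (77, [0.644, 0.055], [0.682, 0.101]) grip (306, [0.452, -0.129], [0.497, -0.066])
0.12 easel (332, [0.671, 0.262], [0.691, 0.334]) pot (120, [0.64, 0.05], [0.685, 0.101]) grip (240, [0.445, -0.087], [0.504, -0.07])
0.14 easel (104, [0.682, 0.285], [0.693, 0.309]) pot (167, [0.641, 0.047], [0.689, 0.105]) grip (386, [0.445, -0.087], [0.504, -0.053])
0.16 easel (0,) pot (0,) grip (361, [0.425, -0.086], [0.524, -0.058])
0.18 easel (0,) pot (0,) grip (378, [0.418, -0.089], [0.532, -0.057])
0.2 easel (0,) pot (0,) grip (638, [0.409, -0.09], [0.538, -0.057])
0.22 easel (0,) pot (0,) grip (529, [0.415, -0.09], [0.534, -0.061])
0.24 easel (0,) pot (0,) grip (293, [0.438, -0.108], [0.509, -0.075])
0.26 easel (0,) pot (0,) grip (470, [0.438, -0.108], [0.511, -0.077])
0.28 easel (0,) pot (0,) grip (553, [0.438, -0.108], [0.51, -0.072])
```

Emit:
{"api": "jog_arm", "payload": {
  "series": [
    [[0,0.02,0.006],0,0],
    [[0,0.035,0.01],0,0],
    [[0,0.045,0.013],0,0],
    [[0,0.05,0.015],0,0],
    [[0,0.05,0.015],0,0],
    [[0,0.05,0.015],0,0],
    [[0,0.05,0.015],0,0],
    [[0,0.035,0.01],0,0]
  ]
}}

```text
time: 6.2
tool_pos: [0.5506, 0.273, 0.1154]
orientation: [[-0.002, -0.067, 0.998], [-0.001, 0.998, 0.067], [-1.0, -0.001, -0.002]]
wrist_force: [-0.1, -0.8, -1.1]
opening: 0.0346
```

Emit:
{"api": "jog_arm", "payload": {
  "series": [
    [[0,0.02,0.006],0,0],
    [[0,0.015,0.004],0,0],
    [[0.01,0,0],0,0],
    [[0.015,0,0],0,0],
    [[0.01,0,0],0,0],
    [[0,0,0],0,0],
    [[0,0,0],0,0],
    [[0,0,0],0,0]
  ]
}}

```text
time: 7.2
tool_pos: [0.5588, 0.3066, 0.0824]
orientation: [[0.001, -0.065, 0.998], [0.0, 0.998, 0.065], [-1.0, 0.0, 0.001]]
wrist_force: [-0.0, -0.2, -1.4]
opening: 0.0343
```

```bash
python3 d.py .5587 .3068 .0515
```

```text
t 7.2 pos [0.5588 0.3066 0.0824] psi 3.75 open 0.0343 F [-0.  -0.2 -1.4]
delta tool [ 0.0309  0.0002 -0.0001] x axis [ 0.001  0.    -1.   ]
```

Emit:
{"api": "jog_arm", "payload": {
  "series": [
    [[0.01,0,0],0,0],
    [[0.01,0,0],0,0],
    [[0.005,0,0],0,0],
    [[0.003,0,0],0,0],
    [[0.002,0,0],0,0],
    [[0.001,0,0],0,0],
    [[0,0,0],0,0],
    [[0,0,0],0,0]
  ]
}}

```text
time: 8.2
tool_pos: [0.5587, 0.3067, 0.0516]
orientation: [[0.0, -0.066, 0.998], [0.0, 0.998, 0.066], [-1.0, 0.0, 0.001]]
wrist_force: [-2.4, -0.1, 4.3]
opening: 0.0348
```

The force shows it touching the pocket floor, so I'll release it and head for the square bottle.

Emit:
{"api": "jog_arm", "payload": {
  "series": [
    [[0,0,0],0,50],
    [[0,0,0],0,70],
    [[0,0,0],0,70],
    [[-0.01,0,0],0,70],
    [[-0.03,0,0],0,70],
    [[-0.04,0,0],0,80],
    [[-0.02,0,0],0,90],
    [[0,0,0],0,100]
  ]
}}

```text
time: 9.2
tool_pos: [0.5591, 0.3068, 0.1523]
orientation: [[0.002, -0.065, 0.998], [0.001, 0.998, 0.065], [-1.0, 0.001, 0.002]]
wrist_force: [0.7, -0.3, -0.8]
opening: 0.085
```

```bash
python3 d.py .4906 -.138 .15
```

```text
t 9.2 pos [0.5591 0.3068 0.1523] psi 3.76 open 0.085 F [ 0.7 -0.3 -0.8]
delta tool [ 0.0017 -0.4394 -0.0975] x axis [ 0.002  0.001 -1.   ]
```

Emit:
{"api": "jog_arm", "payload": {
  "series": [
    [[0,-0.03,-0.006],0,100],
    [[0,-0.05,-0.0115],0,100],
    [[0,-0.05,-0.0115],0,100],
    [[0,-0.05,-0.0115],0,100],
    [[0,-0.05,-0.0115],0,100],
    [[0,-0.05,-0.0115],0,100],
    [[0,-0.05,-0.0115],0,100],
    [[0,-0.05,-0.0115],0,100]
  ]
}}

```text
time: 10.2
tool_pos: [0.4961, -0.0797, 0.1492]
orientation: [[-0.002, -0.066, 0.998], [0.0, 0.998, 0.066], [-1.0, 0.0, -0.002]]
wrist_force: [0.4, -0.5, 0.0]
opening: 0.0853
```

Emit:
{"api": "jog_arm", "payload": {
  "series": [
    [[0,-0.04,-0.008],0,100],
    [[0,-0.0195,-0.003],0,100],
    [[0,0,0],0,100],
    [[0.02,0,0],0,100],
    [[0.025,0,0],0,100],
    [[0,0,0],0,100],
    [[0,0,0],0,100],
    [[0,0,0],0,100]
  ]
}}

```text
time: 11.2
tool_pos: [0.4905, -0.1382, 0.1066]
orientation: [[0.001, -0.066, 0.998], [-0.0, 0.998, 0.066], [-1.0, -0.0, 0.001]]
wrist_force: [-0.6, -0.7, -0.2]
opening: 0.0855
```

```bash
python3 d.py .4906 -.138 .05
```

```text
t 11.2 pos [ 0.4905 -0.1382  0.1066] psi 3.78 open 0.0855 F [-0.6 -0.7 -0.2]
delta tool [0.0566 0.0002 0.0001] x axis [ 0.001 -0.    -1.   ]
```

Emit:
{"api": "jog_arm", "payload": {
  "series": [
    [[0.02,0,0],0,100],
    [[0.02,0,0],0,100],
    [[0.0115,0,0],0,100],
    [[0.005,0,0],0,100],
    [[0,0,0],0,60],
    [[0,0,0],0,30],
    [[0,0,0],0,0],
    [[0,0,0],0,0]
  ]
}}

```text
time: 12.2
tool_pos: [0.4905, -0.1385, 0.05]
orientation: [[0.001, -0.065, 0.998], [-0.0, 0.998, 0.065], [-1.0, -0.0, 0.001]]
wrist_force: [0.8, -0.3, 6.0]
opening: 0.0433
```

Emit:
{"api": "jog_arm", "payload": {
  "series": [
    [[0,0,0],0,0],
    [[0,0,0],0,0],
    [[-0.01,0,0],0,0],
    [[-0.02,0,0],0,0],
    [[-0.02,0,0],0,0],
    [[-0.015,0,0],0,0],
    [[0,0,0],0,0],
    [[0,0,0],0,0]
  ]
}}

```text
time: 13.2
tool_pos: [0.4898, -0.1383, 0.1138]
orientation: [[-0.001, -0.066, 0.998], [0.0, 0.998, 0.066], [-1.0, 0.0, -0.001]]
wrist_force: [-0.2, 0.1, -1.3]
opening: 0.0438
```

```bash
python3 d.py .5540 .2330 .115
```

```text
t 13.2 pos [ 0.4898 -0.1383  0.1138] psi 3.76 open 0.0438 F [-0.2  0.1 -1.3]
delta tool [-0.0012  0.3663  0.0884] x axis [-0.001  0.    -1.   ]
```

Emit:
{"api": "jog_arm", "payload": {
  "series": [
    [[0,0.02,0.005],0,0],
    [[0,0.035,0.0085],0,0],
    [[0,0.045,0.011],0,0],
    [[0,0.05,0.012],0,0],
    [[0,0.05,0.012],0,0],
    [[0,0.05,0.012],0,0],
    [[0,0.05,0.012],0,0],
    [[0,0.035,0.0085],0,0]
  ]
}}

```text
time: 14.2
tool_pos: [0.5486, 0.2033, 0.1132]
orientation: [[-0.001, -0.067, 0.998], [-0.0, 0.998, 0.067], [-1.0, -0.0, -0.001]]
wrist_force: [0.1, -1.3, -0.8]
opening: 0.0432
```

Emit:
{"api": "jog_arm", "payload": {
  "series": [
    [[0,0.02,0.005],0,0],
    [[0,0.0113,0.0024],0,0],
    [[0.01,0,0],0,0],
    [[0.015,0,0],0,0],
    [[0.01,0,0],0,0],
    [[0,0,0],0,0],
    [[0,0,0],0,0],
    [[0,0,0],0,0]
  ]
}}

```text
time: 15.2
tool_pos: [0.5545, 0.2329, 0.0799]
orientation: [[0.001, -0.065, 0.998], [0.0, 0.998, 0.065], [-1.0, 0.0, 0.001]]
wrist_force: [0.1, 0.4, -1.2]
opening: 0.0434
```

```bash
python3 d.py .5540 .2330 .049
```

```text
t 15.2 pos [0.5545 0.2329 0.0799] psi 3.75 open 0.0434 F [ 0.1  0.4 -1.2]
delta tool [ 0.0309  0.0001 -0.0006] x axis [ 0.001  0.    -1.   ]
```

Emit:
{"api": "jog_arm", "payload": {
  "series": [
    [[0.01,0,0],0,0],
    [[0.01,0,0],0,0],
    [[0.005,0,0],0,0],
    [[0.003,0,0],0,0],
    [[0.002,0,0],0,0],
    [[0.001,0,0],0,0],
    [[0,0,0],0,0],
    [[0,0,0],0,0]
  ]
}}

```text
time: 16.2
tool_pos: [0.5544, 0.233, 0.049]
orientation: [[0.0, -0.066, 0.998], [0.0, 0.998, 0.066], [-1.0, 0.0, 0.0]]
wrist_force: [-2.8, -1.0, 5.3]
opening: 0.0431
```

Emit:
{"api": "jog_arm", "payload": {
  "series": [
    [[0,0,0],0,60],
    [[0,0,0],0,80],
    [[0,0,0],0,80],
    [[-0.01,0,0],0,80],
    [[-0.03,0,0],0,80],
    [[-0.04,0,0],0,80],
    [[-0.02,0,0],0,90],
    [[0,0,0],0,100]
  ]
}}

```text
time: 17.2
tool_pos: [0.5548, 0.2331, 0.1498]
orientation: [[0.002, -0.066, 0.998], [0.001, 0.998, 0.066], [-1.0, 0.001, 0.002]]
wrist_force: [0.2, -0.6, 0.3]
opening: 0.0855
```

```bash
python3 d.py .4998 -.2158 .15
```

```text
t 17.2 pos [0.5548 0.2331 0.1498] psi 3.76 open 0.0855 F [ 0.2 -0.6  0.3]
delta tool [-0.0007 -0.4444 -0.0843] x axis [ 0.002  0.001 -1.   ]
```

Emit:
{"api": "jog_arm", "payload": {
  "series": [
    [[0,-0.03,-0.006],0,100],
    [[0,-0.05,-0.0095],0,100],
    [[0,-0.05,-0.0095],0,100],
    [[0,-0.05,-0.0095],0,100],
    [[0,-0.05,-0.0095],0,100],
    [[0,-0.05,-0.0095],0,100],
    [[0,-0.05,-0.0095],0,100],
    [[0,-0.05,-0.0095],0,100]
  ]
}}

```text
time: 18.2
tool_pos: [0.5059, -0.1524, 0.1467]
orientation: [[-0.002, -0.066, 0.998], [0.001, 0.998, 0.066], [-1.0, 0.001, -0.002]]
wrist_force: [0.4, -0.2, 0.7]
opening: 0.0856
```

Emit:
{"api": "jog_arm", "payload": {
  "series": [
    [[0,-0.04,-0.008],0,100],
    [[0,-0.0245,-0.004],0,100],
    [[0,0,0],0,100],
    [[0.02,0,0],0,100],
    [[0.02,0,0],0,100],
    [[0,0,0],0,100],
    [[0,0,0],0,100],
    [[0,0,0],0,100]
  ]
}}

```text
time: 19.2
tool_pos: [0.4994, -0.2161, 0.109]
orientation: [[0.001, -0.066, 0.998], [-0.0, 0.998, 0.066], [-1.0, -0.0, 0.001]]
wrist_force: [-0.9, 0.6, 0.1]
opening: 0.0858
```

```bash
python3 d.py .4998 -.2158 .062
```

```text
t 19.2 pos [ 0.4994 -0.2161  0.109 ] psi 3.77 open 0.0858 F [-0.9  0.6  0.1]
delta tool [0.047  0.0003 0.0004] x axis [ 0.001 -0.    -1.   ]
```

Emit:
{"api": "jog_arm", "payload": {
  "series": [
    [[0.02,0,0],0,100],
    [[0.015,0,0],0,100],
    [[0.008,0,0],0,100],
    [[0.004,0,0],0,100],
    [[0,0,0],0,60],
    [[0,0,0],0,30],
    [[0,0,0],0,0],
    [[0,0,0],0,0]
  ]
}}

```text
time: 20.2
tool_pos: [0.4995, -0.2163, 0.062]
orientation: [[0.001, -0.065, 0.998], [-0.0, 0.998, 0.065], [-1.0, -0.001, 0.001]]
wrist_force: [1.8, 0.5, 5.0]
opening: 0.0386
```

Emit:
{"api": "jog_arm", "payload": {
  "series": [
    [[0,0,0],0,0],
    [[0,0,0],0,0],
    [[-0.01,0,0],0,0],
    [[-0.02,0,0],0,0],
    [[-0.02,0,0],0,0],
    [[-0.015,0,0],0,0],
    [[0,0,0],0,0],
    [[0,0,0],0,0]
  ]
}}

```text
time: 21.2
tool_pos: [0.4989, -0.216, 0.1257]
orientation: [[-0.001, -0.066, 0.998], [0.0, 0.998, 0.066], [-1.0, 0.0, -0.001]]
wrist_force: [-0.5, -0.6, -1.0]
opening: 0.0387
```

```bash
python3 d.py .5491 .1591 .127; python3 - <<'E'
from bench import optics
import cv2
cv2.imwrite("pics/s2.png",cv2.resize(optics.capture("side")["frame"][120:420,150:470],(640,600)))
E
```

```text
t 21.2 pos [ 0.4989 -0.216   0.1257] psi 3.76 open 0.0387 F [-0.5 -0.6 -1. ]
delta tool [-0.0012  0.371   0.0747] x axis [-0.001  0.    -1.   ]
```

View pics/s2.png

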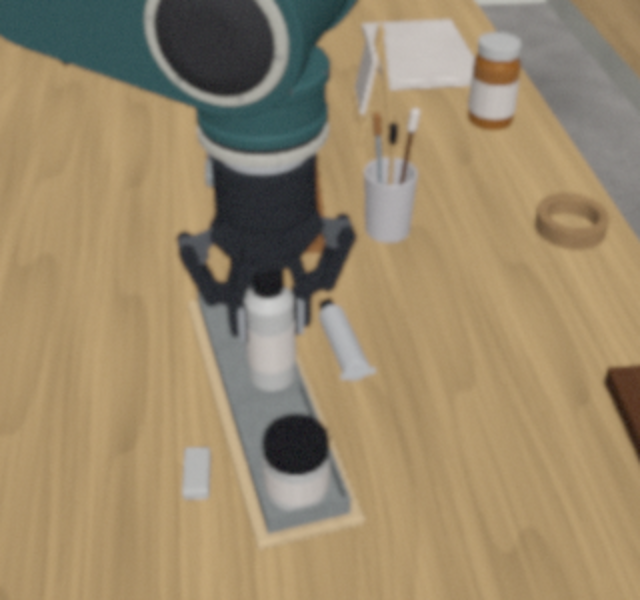

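Image: the tall bottle is held upright at (268,330), clear of the tray, and the squat jar is undisturbed at (297,460).

Emit:
{"api": "jog_arm", "payload": {
  "series": [
    [[0,0.02,0.004],0,0],
    [[0,0.035,0.007],0,0],
    [[0,0.045,0.009],0,0],
    [[0,0.05,0.01],0,0],
    [[0,0.05,0.01],0,0],
    [[0,0.05,0.01],0,0],
    [[0,0.05,0.01],0,0],
    [[0,0.035,0.007],0,0]
  ]
}}

```text
time: 22.25
tool_pos: [0.5433, 0.1256, 0.1258]
orientation: [[-0.001, -0.067, 0.998], [0.0, 0.998, 0.067], [-1.0, 0.0, -0.001]]
wrist_force: [0.1, 0.3, -2.0]
opening: 0.0387
```

Emit:
{"api": "jog_arm", "payload": {
  "series": [
    [[0,0.022,0.005],0,0],
    [[0,0.014,0.0027],0,0],
    [[0.01,0,0],0,0],
    [[0.015,0,0],0,0],
    [[0.01,0,0],0,0],
    [[0,0,0],0,0],
    [[0,0,0],0,0],
    [[0,0,0],0,0]
  ]
}}

```text
time: 23.25
tool_pos: [0.5496, 0.1589, 0.0918]
orientation: [[0.001, -0.065, 0.998], [0.0, 0.998, 0.065], [-1.0, 0.0, 0.001]]
wrist_force: [-0.4, -0.2, -2.1]
opening: 0.0387
```

```bash
python3 d.py .5491 .1591 .061
```

```text
t 23.25 pos [0.5496 0.1589 0.0918] psi 3.75 open 0.0387 F [-0.4 -0.2 -2.1]
delta tool [ 0.0308  0.0002 -0.0005] x axis [ 0.001  0.    -1.   ]
```

Emit:
{"api": "jog_arm", "payload": {
  "series": [
    [[0.01,0,0],0,0],
    [[0.01,0,0],0,0],
    [[0.005,0,0],0,0],
    [[0.003,0,0],0,0],
    [[0.002,0,0],0,0],
    [[0.001,0,0],0,0],
    [[0,0,0],0,0],
    [[0,0,0],0,0]
  ]
}}

```text
time: 24.25
tool_pos: [0.5495, 0.159, 0.061]
orientation: [[0.0, -0.066, 0.998], [0.0, 0.998, 0.066], [-1.0, 0.0, 0.0]]
wrist_force: [-2.3, -0.2, 6.3]
opening: 0.0385
```

Emit:
{"api": "jog_arm", "payload": {
  "series": [
    [[0,0,0],0,60],
    [[0,0,0],0,80],
    [[0,0,0],0,80],
    [[-0.01,0,0],0,80],
    [[-0.03,0,0],0,80],
    [[-0.04,0,0],0,80],
    [[-0.02,0,0],0,90],
    [[0,0,0],0,100]
  ]
}}

```text
time: 25.25
tool_pos: [0.5498, 0.1591, 0.1617]
orientation: [[0.002, -0.066, 0.998], [0.001, 0.998, 0.066], [-1.0, 0.0, 0.002]]
wrist_force: [0.4, 0.2, 0.2]
opening: 0.0853
```

```bash
python3 d.py .5107 -.2833 .15
```

```text
t 25.25 pos [0.5498 0.1591 0.1617] psi 3.76 open 0.0853 F [0.4 0.2 0.2]
delta tool [ 0.0113 -0.4389 -0.068 ] x axis [ 0.002  0.001 -1.   ]
```

Emit:
{"api": "jog_arm", "payload": {
  "series": [
    [[0,-0.03,-0.005],0,100],
    [[0,-0.05,-0.0078],0,100],
    [[0,-0.05,-0.0078],0,100],
    [[0,-0.05,-0.0078],0,100],
    [[0,-0.05,-0.0078],0,100],
    [[0,-0.05,-0.0078],0,100],
    [[0,-0.05,-0.0078],0,100],
    [[0,-0.05,-0.0078],0,100]
  ]
}}

```text
time: 26.25
tool_pos: [0.5139, -0.2256, 0.1586]
orientation: [[-0.002, -0.065, 0.998], [0.001, 0.998, 0.065], [-1.0, 0.001, -0.002]]
wrist_force: [0.9, 0.5, 1.4]
opening: 0.0851
```

Emit:
{"api": "jog_arm", "payload": {
  "series": [
    [[0,-0.04,-0.006],0,100],
    [[0,-0.019,-0.003],0,100],
    [[0.02,0,0],0,100],
    [[0.03,0,0],0,100],
    [[0.02,0,0],0,100],
    [[0,0,0],0,100],
    [[0,0,0],0,100],
    [[0,0,0],0,100]
  ]
}}

```text
time: 27.25
tool_pos: [0.5101, -0.2837, 0.0914]
orientation: [[0.001, -0.066, 0.998], [-0.001, 0.998, 0.066], [-1.0, -0.001, 0.001]]
wrist_force: [0.8, -0.0, 0.0]
opening: 0.0854
```

```bash
python3 d.py .5107 -.2833 .041
```

```text
t 27.25 pos [ 0.5101 -0.2837  0.0914] psi 3.77 open 0.0854 F [ 0.8 -0.   0. ]
delta tool [0.0504 0.0004 0.0006] x axis [ 0.001 -0.001 -1.   ]
```

Emit:
{"api": "jog_arm", "payload": {
  "series": [
    [[0.02,0,0.0006],0,100],
    [[0.015,0,0],0,100],
    [[0.01,0,0],0,100],
    [[0.005,0,0],0,100],
    [[0,0,0],0,70],
    [[0,0,0],0,40],
    [[0,0,0],0,0],
    [[0,0,0],0,0]
  ]
}}

```text
time: 28.25
tool_pos: [0.5106, -0.2838, 0.0412]
orientation: [[0.001, -0.066, 0.998], [-0.001, 0.998, 0.066], [-1.0, -0.001, 0.001]]
wrist_force: [0.3, 0.5, 6.6]
opening: 0.0525
```

Emit:
{"api": "jog_arm", "payload": {
  "series": [
    [[0,0,0],0,0],
    [[0,0,0],0,0],
    [[-0.01,0,0],0,0],
    [[-0.02,0,0],0,0],
    [[-0.02,0,0],0,0],
    [[-0.015,0,0],0,0],
    [[0,0,0],0,0],
    [[0,0,0],0,0]
  ]
}}

```text
time: 29.25
tool_pos: [0.51, -0.2834, 0.1048]
orientation: [[-0.001, -0.066, 0.998], [0.0, 0.998, 0.066], [-1.0, 0.0, -0.001]]
wrist_force: [0.1, -0.0, -2.0]
opening: 0.0529
```

```bash
python3 d.py .5444 .0853 .106
```

```text
t 29.25 pos [ 0.51   -0.2834  0.1048] psi 3.76 open 0.0529 F [ 0.1 -0.  -2. ]
delta tool [-0.0011  0.3657  0.0585] x axis [-0.001  0.    -1.   ]
```

Emit:
{"api": "jog_arm", "payload": {
  "series": [
    [[0,0.02,0.003],0,0],
    [[0,0.035,0.0055],0,0],
    [[0,0.045,0.007],0,0],
    [[0,0.05,0.008],0,0],
    [[0,0.05,0.008],0,0],
    [[0,0.05,0.008],0,0],
    [[0,0.05,0.008],0,0],
    [[0,0.035,0.0055],0,0]
  ]
}}

```text
time: 30.25
tool_pos: [0.5404, 0.057, 0.1047]
orientation: [[-0.001, -0.067, 0.998], [0.0, 0.998, 0.067], [-1.0, 0.0, -0.001]]
wrist_force: [0.7, 0.1, -1.0]
opening: 0.0527
```

Emit:
{"api": "jog_arm", "payload": {
  "series": [
    [[0,0.02,0.0035],0,0],
    [[0,0.0107,0.002],0,0],
    [[0.01,0,0],0,0],
    [[0.015,0,0],0,0],
    [[0.01,0,0],0,0],
    [[0,0,0],0,0],
    [[0,0,0],0,0],
    [[0,0,0],0,0]
  ]
}}

```text
time: 31.25
tool_pos: [0.5449, 0.0851, 0.0708]
orientation: [[0.001, -0.065, 0.998], [0.0, 0.998, 0.065], [-1.0, -0.0, 0.001]]
wrist_force: [-0.2, 1.1, -2.0]
opening: 0.0527
```

```bash
python3 d.py .5444 .0853 .040
```

```text
t 31.25 pos [0.5449 0.0851 0.0708] psi 3.75 open 0.0527 F [-0.2  1.1 -2. ]
delta tool [ 0.0308  0.0002 -0.0005] x axis [ 0.001  0.    -1.   ]
```

Emit:
{"api": "jog_arm", "payload": {
  "series": [
    [[0.01,0,0],0,0],
    [[0.01,0,0],0,0],
    [[0.005,0,0],0,0],
    [[0.003,0,0],0,0],
    [[0.002,0,0],0,0],
    [[0.001,0,0],0,0],
    [[0,0,0],0,0],
    [[0,0,0],0,0]
  ]
}}

```text
time: 32.25
tool_pos: [0.5447, 0.0852, 0.0402]
orientation: [[0.0, -0.066, 0.998], [0.0, 0.998, 0.066], [-1.0, -0.0, 0.0]]
wrist_force: [-5.9, -0.7, 6.7]
opening: 0.0526
```

Emit:
{"api": "jog_arm", "payload": {
  "series": [
    [[0,0,0],0,70],
    [[0,0,0],0,85],
    [[0,0,0],0,90],
    [[-0.01,0,0],0,90],
    [[-0.03,0,0],0,90],
    [[-0.05,0,0],0,90],
    [[-0.05,0,0],0,90],
    [[-0.02,0,0],0,90]
  ]
}}

```text
time: 33.25
tool_pos: [0.5453, 0.0853, 0.2033]
orientation: [[0.004, -0.066, 0.998], [0.0, 0.998, 0.066], [-1.0, 0.0, 0.004]]
wrist_force: [-0.0, -0.4, -1.0]
opening: 0.077
```

Emit:
{"api": "jog_arm", "payload": {
  "series": [
    [[0,-0.04,0],0,90],
    [[0,-0.05,0],0,90],
    [[0,-0.05,0],0,90],
    [[0,-0.05,0],0,90],
    [[0,-0.05,0],0,90],
    [[0,-0.03,0],0,90],
    [[0,0,0],0,90],
    [[0,0,0],0,90]
  ]
}}

```text
time: 34.25
tool_pos: [0.5622, -0.1838, 0.1991]
orientation: [[-0.0, -0.065, 0.998], [0.0, 0.998, 0.065], [-1.0, 0.0, -0.0]]
wrist_force: [0.3, -0.3, -0.4]
opening: 0.0767
```

```bash
python3 - <<'E'
from h import *
from bench import optics
P=dict(cone=(.5587,.3068,.086),square=(.554,.233,.11),tall=(.5491,.1591,.127),squat=(.5444,.0853,.072))
ims=[]
for n in("top","side"):
    c=optics.capture(n); W=cloud(c); X,Y,Z=W.transpose(2,0,1)
    for k,p in P.items():
        m=(abs(Z-p[2])<.006)&(np.hypot(X-p[0],Y-p[1])<.034); print(n,k,circ(W,m) if m.any() else None)
    ims.append(cv2.resize(c["frame"][180:320,120:320] if n=="top" else c["frame"][110:275,220:400],(400,300)))
cv2.imwrite("pics/end.png",np.hstack(ims))
E
```

```text
top cone (array([0.5586, 0.3077, 0.0373, 0.5579, 0.3072, 0.0862]), np.int64(311))
top square (array([0.554 , 0.2332, 0.0279, 0.5536, 0.2333, 0.1102]), np.int64(189))
top tall (array([0.5496, 0.1605, 0.0262, 0.5496, 0.1598, 0.1271]), np.int64(164))
top squat (array([0.5439, 0.0844, 0.0553, 0.5448, 0.084 , 0.0722]), np.int64(635))
side cone (array([0.5568, 0.3088, 0.0387, 0.5591, 0.3063, 0.0872]), np.int64(74))
side square (array([0.5529, 0.2305, 0.0301, 0.5537, 0.2281, 0.1109]), np.int64(65))
side tall (array([0.5477, 0.1631, 0.0281, 0.5471, 0.1611, 0.128 ]), np.int64(41))
side squat (array([0.5445, 0.0804, 0.0532, 0.5587, 0.0704, 0.0719]), np.int64(77))
```

View pics/end.png

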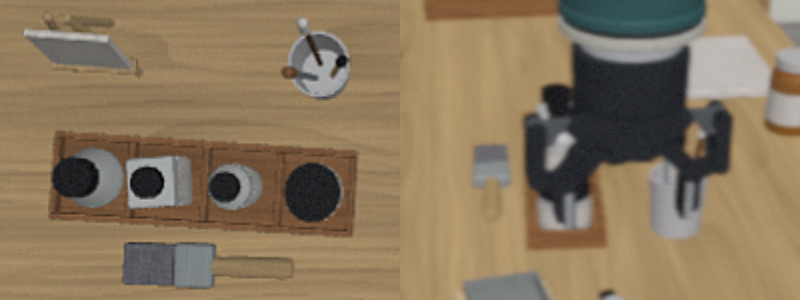

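The top view shows cone, square, tall and squat upright in pockets 1–4 from the easel end, centred to within about 1.5 mm and with their tops at floor-standing height. The gripper is well clear.

```bash
python3 -c "
from bench import workorder; print(workorder.sign_off())"
```

```text
the job is handed in; nothing more can be done
None
```

The four containers are in the rack in their row order from the easel end: cone, square, tall, squat. I handed the job in at about 34 s of robot time.

- **Last top-camera check:** All four stand upright, within about 1.5 mm of the pocket centres I had measured. Their top heights are 86, 110, 127 and 72 mm, which match standing on the 12 mm pocket floors.
- **Forces:** The force readings reported at the end of each move stayed under about 10 N.
- **Side camera:** In the last side picture the arm hid most of the rack. Its heights agree to about 1 mm, but its positions rest on only a few visible points and differ by up to 5 mm. I relied on the top camera for position.

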